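# Bring a kiln control box's service cover home and hold it down

### The job

The service cover is lying loose on the kiln control box, riding on its ejector springs. Slide it home against the upright locating lugs on the far and right sides of the box, turn the quarter-turn wing fastener until the slot along the wing lines up with the two index lines on the cover, then press the cover down flat onto the frame and finish while still holding it pressed down there, fastener still in line, so that I can drive the corner screws. Leave the things standing around alone.

Things in the scene. Friction and masses are not known exactly. Their poses are not given: they have to be found in the camera images.
- control_box: Grey sheet-steel control box, fixed to the bench, 200 mm (its x) by 240 mm (its y), 70 mm high, open side up. Origin: centre of its underside, on the bench, z up. Its top, 70 mm up, is a flat frame round the opening. Steel locating lugs stand on the frame at its far (+x) and right (-y) sides; the -x and +y sides have none and stay bare for 15 mm beside a cover that is home.
- far_lug_0 (a point): Middle of the stop face, 78 mm above the bench, of one of the two far lugs: upright steel tabs 24 mm wide, 6 mm thick, top 88 mm above the bench. At x = 85, y = -65 mm from the box's origin; the stop face looks to the box's -x.
- far_lug_1 (a point): The same point of the other far lug, at x = 85, y = +65 mm from the box's origin.
- side_lug (a point): The same point of the side lug, of the same size, at x = 0, y = -105 mm from the box's origin; its stop face looks to the box's +y.
- frame_center (a point): Middle of the box at the height of the frame, 70 mm up. Four ejector pins, 9 mm thick, at x = +-47, y = +-67 mm from here stand 8 mm proud of the frame and carry the cover. They push up with 6.4 N in all when out and 11.2 N when the cover is down on the frame: about 6 to 9 N of downward push is needed to hold it down, and let go it springs up again.
- bridge_slot (a point): Centre of the slot, 13 mm (x) by 34 mm (y), in a fixed steel bridge under the opening, hidden by the cover; on the bridge's top, 64 mm above the bench, under the middle of the box. The fastener's cross bar passes it only if the cover is home within about 3 mm and the wing is in line; otherwise the cover cannot be pressed down.
- cover: Loose aluminium cover plate, 170 mm (x) by 210 mm (y) by 6 mm, about 0.3 kg. Origin: middle of its underside, 78 mm above the bench on the pins, 70 mm pressed down. Home, with its +x edge on the far lugs and -y edge on the side lug, its origin is above the box's and the axes agree. It starts 10 to 25 mm off that towards -x and +y of the box and up to 0.1 rad askew. Friction 0.3.
- wing_grip (a point): Centre of the upright dark steel wing of the quarter-turn fastener in the middle of the cover: 38 mm long (its y axis; a black slot runs along its top), 10 mm thick (its x), 22 mm high, 23 mm above the cover's underside. Wing underside 6 mm, top 28 mm above the cover's top face. The hidden cross bar on its stud, 28 by 7 by 3 mm, lies along the wing, 1 mm above the bridge.
- fastener (a joint): Turn of the wing relative to the cover in rad, counter-clockwise from above; 0 = slot in line with the two black index lines on the cover, which lie along the cover's y axis 24 to 38 mm either side of the fastener. Starts at 0.6 to 1.35, so it is turned clockwise. Light friction, 0.03 N m; no detent; end stops at -0.3 and 1.7.
- tape_roll_mid (a point): Bystander: roll of masking tape lying flat, 96 mm across, 25 mm high; point at its centre, half-way up. Leave alone.
- squat_jar_mid (a point): Bystander: clear jar with a screw lid standing upright left of the box, 64 mm across, 97 mm high; point at its centre, half-way up. Leave alone.
- slim_jar_mid (a point): Bystander: slim jar with a screw lid standing upright left of the box, 45 mm across, 100 mm high; point at its centre, half-way up. Leave alone.

How it is judged:
By the outcome, as a careful person would: the job done as asked, in the order asked, and still so for the second after the job is handed in, while the arm keeps its last pose, push and grip.
It also fails if it takes over 54 s, if anything falls off the work surface, if the arm or the gripper's body presses on something with over 40 N, if the wrist force passes 120 N, or if a joint passes its speed limit or range.

### The arm

A 6-joint arm with a two-finger parallel gripper is mounted at the origin on a cart in front of the work surface, level with it; the furniture and walls round the work are solid. World frame = base frame: x ahead of the robot, y to its left, z up, the work surface at z = 0. Lengths are in m, angles in rad, forces in N, time in s.
With the tool pointing down it reaches from about 0.375 to 0.975 m from the base axis. Payload 3.8 kg.
Tool frame: the origin (TCP) lies midway between the tips of the shut fingers; the grasp point (between the pads) lies 19 mm behind it; x points along the fingers, y is the direction in which the jaws open and shut, and the axes are right-handed (so a half turn about x gives the same grasp; the last joint's range is limited). The gripper opens to 88 mm and grips with 3 to 60 N. Pads are 18 mm wide; open, the fingers measure 123 mm over their backs; the gripper's body (75 mm by 187 mm) begins 45 mm behind the grasp point.
Start: joints at [1.086, 0.264, 1.604, -0, 1.274, -0.037], TCP at [0.292, 0.608, 0.207] pointing down, gripper open.
Joint ranges: [-2.63, 2.63], [-0.94, 2.18], [0.31, 2.57], [-1.31, 4.45], [0, 2.66], [-2.55, 2.55]. Speed limits (rad/s): [2.57, 2.57, 3.14, 3.14, 3.14, 3.14].

### API

Orientations are given as a rotation vector (axis times angle).
In Python, from cell import manip, inverse_kinematics, cams, order gives the robot as it stands. Calls block until the motion is done:
- manip.move_pose(position, orientation): joint-space move of the TCP to a pose.
- manip.move_linear(position, rate=0.15, rot=None): straight line of the TCP; rot=None keeps the orientation; rate is the mean speed in m/s.
- manip.set_joints(angles): joint-space move.
- manip.set_gripper(opening, force=None): finger opening in m; force is the grip in N (None keeps the last); returns when the fingers have stopped.
- manip.dwell(seconds).
- inverse_kinematics(position, orientation): joint angles nearest the present ones, or None.
- manip.state(): the state.
- cams.capture(name): name is "scene" or "top"; returns a dict with "image" (400x640x3 uint8, blue, green, red), "z_map" (400x640 float32, m along the optical axis (not along the pixel's ray), 0 where there is no reading), "intrinsics" (3x3 intrinsics, pixels), "position" and "orientation" of the camera in the world. Camera axes: x right, y down, z forward; pixel columns grow to the right and rows downward; lengths in m; the calibration is good to about 2 mm. A picture is of the moment at which its call begins.
A pose or a line that the arm cannot do raises manip.IKError and nothing moves.
- order.close_job(): hands the job in, once; it reports no verdict.
The state is a dict: "clock": time; "joint_pos": joint angles; "joint_velocities": joint speeds; "tau": joint torques, N m; "tool_pos": TCP position; "tcp_rot": TCP orientation; "contact_force": force on the tool from outside, world axes, zero at the start; "moment": the same for the moment, N m; "gripper_width": finger opening in m.
Only numpy, scipy, OpenCV 4.12 (cv2) and the standard library are available. Lean on these libraries where they do the work, as an engineer would, in place of code of your own. Each camera call takes 0.05 s, during which the arm holds its last target. There are 200 camera calls.

## Working session

There is one attempt and no reset: what is moved stays moved. The work goes in short steps, each a Python script; the robot and the scene stay as the last script left them, time stands still between calls to the robot, and variables do not carry over. Pictures are saved under pics/ and viewed, about 8 in all and at most 12, crops included, and the job is handed in when it is done.

```bash
ls; mkdir -p pics; python3 - <<'E'
from cell import manip,cams
import cv2,numpy as np
s=manip.state(); print({k:np.round(v,3) for k,v in s.items()})
for n in("scene","top"):
    c=cams.capture(n); cv2.imwrite(f"pics/{n}0.png",c["image"]); np.savez(f"pics/{n}0.npz",**c)
    print(n,c["intrinsics"],c["position"],c["orientation"])
E
```

```text
pics
{'clock': np.float64(0.0), 'joint_pos': array([ 1.086,  0.265,  1.605,  0.   ,  1.274, -0.037]), 'joint_velocities': array([-0.   , -0.001, -0.001,  0.001,  0.   ,  0.001]), 'tau': array([-2.0000e-03, -5.0213e+01, -3.5686e+01,  7.3000e-02,  3.0000e-02,
       -0.0000e+00]), 'tool_pos': array([0.292, 0.608, 0.206]), 'tcp_rot': array([ 0.35 ,  1.543, -0.353]), 'contact_force': array([-0.24 ,  0.262,  0.634]), 'moment': array([ 0.001,  0.023, -0.008]), 'gripper_width': np.float64(0.088)}
scene [[403.17424881   0.         317.76638145]
 [  0.         403.17424881 201.24881789]
 [  0.           0.           1.        ]] [ 0.26777869 -0.23775745  0.71506076] [-2.20313918  0.68378729 -0.29263531]
top [[402.87019968   0.         317.34603688]
 [  0.         402.87019968 195.13555267]
 [  0.           0.           1.        ]] [0.59797323 0.31505354 0.95971678] [-2.18417953e+00  2.18017524e+00  1.67458815e-03]
```

View pics/top0.png

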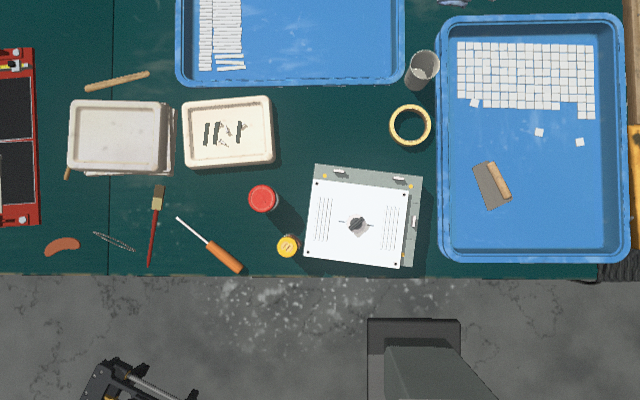

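View pics/scene0.png

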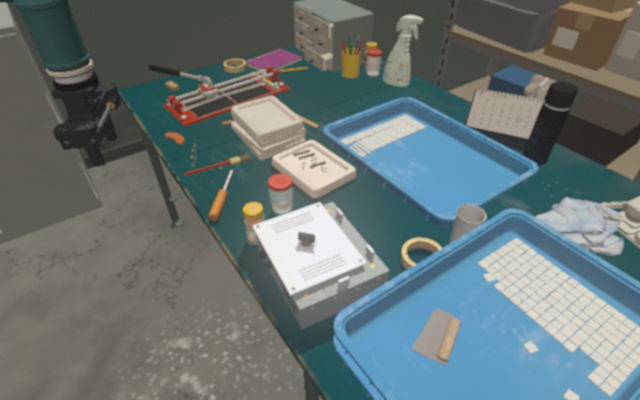

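```bash
python3 - <<'E'
import cv2,numpy as np
c=cv2.imread("pics/top0.png")[155:280,290:435]; cv2.imwrite("pics/crop0.png",cv2.resize(c,None,fx=4.6,fy=4.6,interpolation=cv2.INTER_CUBIC))
c=cv2.imread("pics/scene0.png")[190:325,240:395]; cv2.imwrite("pics/crop1.png",cv2.resize(c,None,fx=4.4,fy=4.4,interpolation=cv2.INTER_CUBIC))
E
```

```text
(no output)
```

View pics/crop0.png

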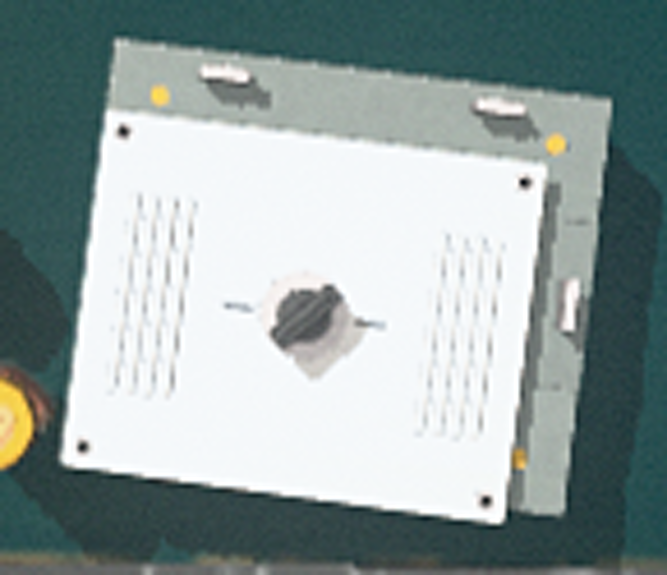

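View pics/crop1.png

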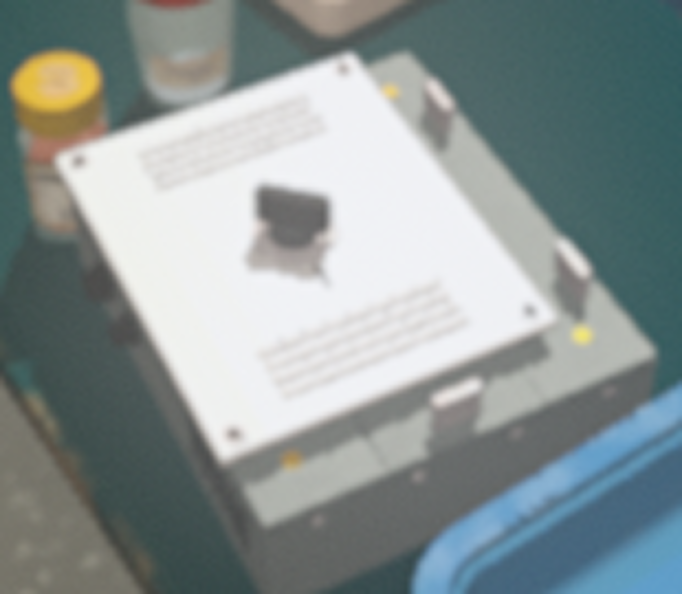

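```bash
cat > h.py <<'E'
import numpy as np,cv2
from scipy.spatial.transform import Rotation as R
def ray(c,uv,z):
    uv=np.atleast_2d(uv).astype(float); K=c["intrinsics"]
    d=np.c_[uv,np.ones(len(uv))]@np.linalg.inv(K).T
    d=d@R.from_rotvec(c["orientation"]).as_matrix().T; p=c["position"]
    return p+d*((z-p[2])/d[:,2])[:,None]
def rot(th):
    s,k=np.sin(th),np.cos(th)
    return R.from_matrix(np.array([[0,0,-1],[k,s,0],[s,-k,0]]).T).as_rotvec()
def project(c,P):
    q=(np.atleast_2d(P)-c["position"])@R.from_rotvec(c["orientation"]).as_matrix()
    q=q@c["intrinsics"].T; return q[:,:2]/q[:,2:]
def rect(c,mask,z):
    "minAreaRect of the largest blob of mask, in world at height z: centre, size (x-ish, y-ish), yaw in -45..45deg"
    n=max(cv2.findContours(mask.astype(np.uint8),cv2.RETR_EXTERNAL,cv2.CHAIN_APPROX_NONE)[0],key=cv2.contourArea)[:,0]
    w=ray(c,n,z)[:,:2]
    return cv2.minAreaRect((w*1000).astype(np.float32)),n
E
python3 - <<'E'
from h import *
from cell import inverse_kinematics as ik
c=dict(np.load("pics/top0.npz")); im=c["image"].astype(int)
o=lambda x,y:((x/4.6)-.39+290,(y/4.6)-.39+155)
fr=ray(c,[o(112,38),o(612,100),o(565,517)],.07); print("frame",fr.round(4),np.linalg.norm(np.diff(fr,axis=0),axis=1))
lug=ray(c,[o(224,73),o(498,106),o(569,305)],.088); print("lugs",lug.round(4))
d=fr[0]-fr[1]; print("yaw frame",np.arctan2(d[1],d[0])-np.pi/2); d=lug[0]-lug[1]; print("lugs",np.arctan2(d[1],d[0])-np.pi/2,np.linalg.norm(d))
d=fr[1]-fr[2]; print("yaw side",np.arctan2(d[1],d[0]))
m=np.zeros((400,640),bool); m[155:280,290:435]=True
r,n=rect(c,m&(im.min(2)>200),.084); print("cover",r)
dark=m&(im.max(2)<110); s=np.zeros_like(m); s[212:240,345:368]=1
dark&=s
r,n=rect(c,dark,.112); print("wing",r,ray(c,n.mean(0),.112))
zz=c["z_map"]; print("z at cover",zz[200,345], .95972-zz[200,345], "wing",.95972-zz[222:227,355:360].min())
for th in (.64,-.12):
  for k in(0,np.pi,-np.pi): print(th,k,ik([.33,.23,.1],rot(th+k)))
E
```

```text
frame [[0.7039 0.3584 0.07  ]
 [0.6737 0.1197 0.07  ]
 [0.4759 0.1432 0.07  ]] [0.24061434 0.19915928]
lugs [[0.6851 0.3047 0.088 ]
 [0.6694 0.1766 0.088 ]
 [0.5765 0.1442 0.088 ]]
yaw frame -0.12577230237074688
lugs -0.12174437549571682 0.12907317950341837
yaw side -0.11817797335896647
cover ((571.8297119140625, 267.4251708984375), (208.3452911376953, 169.97528076171875), 82.80426788330078)
wing ((569.91796875, 266.60797119140625), (15.4693603515625, 34.302093505859375), 39.9387092590332) [[0.570373  0.2689669 0.112    ]]
z at cover 0.875702 0.08401799 wing 0.1177544
0.64 0 [ 0.54674693 -0.17286152  2.26763046  0.          1.04682371 -0.09325307]
0.64 3.141592653589793 None
0.64 -3.141592653589793 None
-0.12 0 [ 5.46746933e-01 -1.72861516e-01  2.26763046e+00 -4.44089210e-16
  1.04682371e+00  6.66746933e-01]
-0.12 3.141592653589793 [ 0.54674693 -0.17286152  2.26763046  0.          1.04682371 -2.47484572]
-0.12 -3.141592653589793 [ 5.46746933e-01 -1.72861516e-01  2.26763046e+00 -4.44089210e-16
  1.04682371e+00 -2.47484572e+00]
```

```bash
cat >> h.py <<'E'
YAW=-.122; UX=np.array([np.cos(YAW),np.sin(YAW),0]); UY=np.array([-UX[1],UX[0],0]); C=np.array([.590,.251,0])
def rep(m,tag=""):
    s=m.state(); f=s["contact_force"]; p=s["tool_pos"]; d=p-C
    r=R.from_rotvec(s["tcp_rot"]).as_matrix()[:,1]
    print(tag,"t %.1f box xyz mm"%s["clock"],np.round([d@UX*1e3,d@UY*1e3,p[2]*1e3],1),"F",np.round([f@UX,f@UY,f[2]],1),"jaw-yaw %.3f"%(np.arctan2(r[1],r[0])-YAW),"w %.1f"%(s["gripper_width"]*1e3),flush=True)
    return np.array([f@UX,f@UY,f[2]])
E
python3 - <<'E'
from h import *
from cell import manip as m,cams
th=.69
m.move_pose([.571,.267,.16],rot(th)); rep(m)
m.set_gripper(.05); m.move_linear([.571,.267,.0885],rate=.08); rep(m,"down")
m.set_gripper(0,force=15); rep(m,"grip")
for u,mx in((UX,.026),(-UY,.022)):
    moved=0
    while moved<mx:
        st=.004 if moved<mx-.014 else .001
        p=m.state()["tool_pos"]; m.move_linear(target:=(p if moved==0 else target)+u*st,rate=.04); moved+=st
        F=rep(m)
        if (F@([-1,0,0] if u is UX else [0,1,0]))>5: break
c=cams.capture("scene"); cv2.imwrite("pics/s2.png",cv2.resize(c["image"][140:340,200:420],None,fx=3.4,fy=3,interpolation=cv2.INTER_CUBIC))
E
```

```text
t 1.7 box xyz mm [-21.2  14.6 160.3] F [-0.1 -0.6 -0.7] jaw-yaw 0.813 w 88.1
down t 3.5 box xyz mm [-20.2  13.9  89.2] F [ 0.  -0.6  0.9] jaw-yaw 0.812 w 50.2
grip t 4.3 box xyz mm [-20.8  13.6  88.4] F [ 0.5 -0.4 -0.2] jaw-yaw 0.812 w 0.8
 t 4.5 box xyz mm [-16.5  13.6  88.5] F [-0.2 -1.5  0.7] jaw-yaw 0.812 w 0.6
 t 4.8 box xyz mm [-12.5  13.5  88.4] F [-0.5 -0.2 -0.3] jaw-yaw 0.812 w 0.7
 t 5.0 box xyz mm [-8.5 13.6 88.5] F [-0.1 -0.3  0.3] jaw-yaw 0.812 w 0.4
 t 5.3 box xyz mm [-7.8 13.6 88.5] F [0.5 0.2 0.1] jaw-yaw 0.812 w 0.2
 t 5.5 box xyz mm [-6.8 13.6 88.5] F [-0.2  0.4  0.8] jaw-yaw 0.812 w 0.1
 t 5.8 box xyz mm [-5.7 13.5 88.4] F [ 0.   0.2 -0.3] jaw-yaw 0.812 w 0.5
 t 6.0 box xyz mm [-4.7 13.6 88.5] F [ 0.  -0.4  0.1] jaw-yaw 0.812 w 0.8
 t 6.3 box xyz mm [-3.7 13.5 88.5] F [ 0.3 -0.4  0.7] jaw-yaw 0.812 w 0.6
 t 6.5 box xyz mm [-2.7 13.6 88.5] F [-0.8 -0.2 -0.1] jaw-yaw 0.812 w 0.6
 t 6.8 box xyz mm [-1.7 13.5 88.5] F [-0.8 -0.5 -0.4] jaw-yaw 0.812 w 0.5
 t 7.0 box xyz mm [-0.8 13.6 88.5] F [-0.1  0.2  0.3] jaw-yaw 0.812 w 0.5
 t 7.3 box xyz mm [ 0.2 13.5 88.4] F [-0.1 
[... 880 characters left out ...]
 -0.7 -0.5] jaw-yaw 0.812 w 0.5
 t 10.6 box xyz mm [ 5.3 -0.5 88.5] F [-0.2  0.7  0.3] jaw-yaw 0.812 w 0.4
 t 10.8 box xyz mm [ 5.2 -1.5 88.5] F [ 0.6 -0.1  0.3] jaw-yaw 0.812 w 0.5
 t 11.1 box xyz mm [ 5.2 -2.5 88.5] F [-0.3 -0.1  0.4] jaw-yaw 0.812 w 0.4
 t 11.3 box xyz mm [ 5.2 -3.5 88.4] F [ 0.2  0.6 -0.1] jaw-yaw 0.812 w 0.3
 t 11.6 box xyz mm [ 5.2 -4.4 88.5] F [-0.2  0.1 -0.1] jaw-yaw 0.812 w 0.3
 t 11.8 box xyz mm [ 5.2 -5.5 88.4] F [-0.1  0.6  0.1] jaw-yaw 0.812 w 0.3
 t 12.1 box xyz mm [ 5.3 -6.5 88.5] F [0.9 0.5 0.3] jaw-yaw 0.812 w 0.5
 t 12.3 box xyz mm [ 5.2 -7.5 88.5] F [0.4 0.9 0.2] jaw-yaw 0.812 w 0.4
 t 12.6 box xyz mm [ 5.2 -8.5 88.5] F [-0.8 -0.7 -0.3] jaw-yaw 0.812 w 0.7
```

View pics/s2.png

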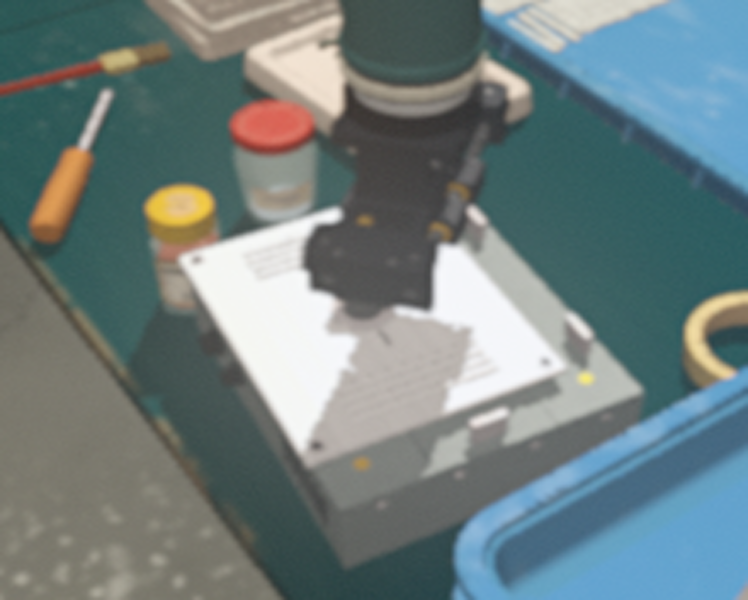

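The cover did not move and the jaws shut to 0 mm, so the wing was never gripped. I'll compare where the fingers appear with where the TCP should project.

```bash
python3 - <<'E'
from h import *
from cell import manip as m,cams
s=m.state();p=s["tool_pos"];Rm=R.from_rotvec(s["tcp_rot"]).as_matrix();print(p,Rm.round(2).tolist(),s["joint_pos"].round(3))
o=[]
for n,(y0,x0) in(("scene",(170,230)),("top",(140,280))):
    c=cams.capture(n);im=cv2.resize(c["image"][y0:y0+130,x0:x0+130],None,fx=3,fy=3,interpolation=cv2.INTER_CUBIC)
    for P,col in((p,(0,0,255)),(p+[0,0,.064],(0,255,255)),([.5705,.267,.112],(0,255,0))):
        q=((project(c,P)[0]-[x0,y0]+.5)*3).astype(int); cv2.drawMarker(im,tuple(map(int,q)),col,cv2.MARKER_CROSS,14,1)
    o.append(im)
cv2.imwrite("pics/dbg.png",np.hstack(o))
E
```

```text
[0.59416988 0.24198599 0.08849569] [[0.0, 0.77, 0.64], [0.0, 0.64, -0.77], [-1.0, 0.0, -0.0]] [ 0.348  0.297  1.792  0.     1.053 -0.342]
```

View pics/dbg.png

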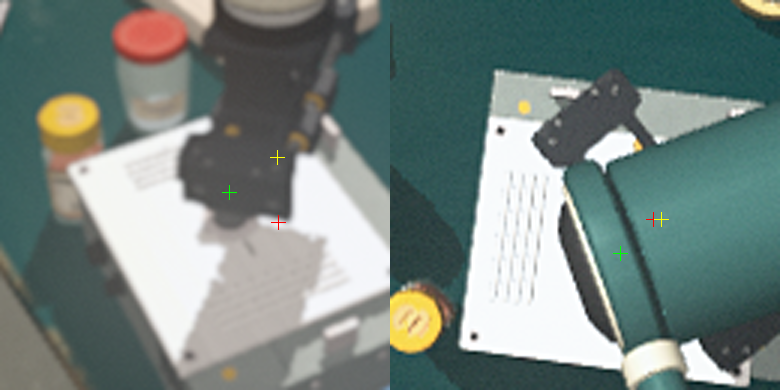

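```bash
python3 - <<'E'
from h import *
from cell import manip as m,cams
p=m.state()["tool_pos"]
c=cams.capture("scene"); print("z_map tip area world z:",[round(float((c["position"]+R.from_rotvec(c["orientation"]).apply(np.linalg.inv(c["intrinsics"])@[u,v,1]*c["z_map"][v,u]))[2]),3) for u,v in((322,240),(322,235),(306,242),(306,236),(300,230))])
m.move_linear(p+[0,0,.1],rate=.15); rep(m)
c=cams.capture("scene"); a=cv2.resize(c["image"][130:270,240:380],None,fx=2.8,fy=2.8,interpolation=cv2.INTER_CUBIC)
m.set_gripper(.05)
m.set_joints([.9,.264,1.604,0,1.274,-.037]); rep(m)
c=cams.capture("top"); np.savez("pics/top1.npz",**c); b=cv2.resize(c["image"][150:275,295:420],(392,392),interpolation=cv2.INTER_CUBIC)
cv2.imwrite("pics/dbg2.png",np.hstack([a,b]))
E
```

```text
z_map tip area world z: [0.194, 0.214, 0.096, 0.196, 0.214]
 t 13.6 box xyz mm [  4.6  -8.7 187.5] F [-0.2  0.7 -0.9] jaw-yaw 0.812 w 0.6
 t 15.8 box xyz mm [-223.5  266.7  207.1] F [-0.5 -0.7 -0.4] jaw-yaw 1.058 w 49.7
```

View pics/dbg2.png

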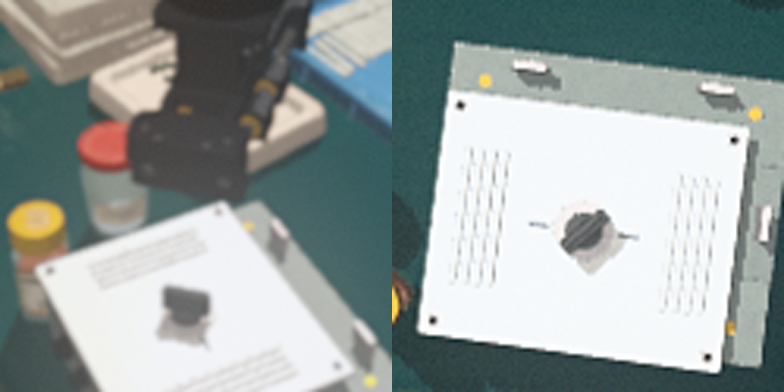

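```bash
python3 - <<'E'
from h import *
from cell import manip as m,cams
m.set_gripper(.088)
s=m.state(); p=s["tool_pos"]; Rm=R.from_rotvec(s["tcp_rot"]).as_matrix(); print(p,Rm.round(3).tolist())
c=cams.capture("scene"); z=c["z_map"]; v,u=np.mgrid[:400,:640]
d=np.stack([u,v,np.ones_like(u)],-1)@np.linalg.inv(c["intrinsics"]).T*z[...,None]
W=d@R.from_rotvec(c["orientation"]).as_matrix().T+c["position"]
L=(W-p)@Rm   # tool frame
ok=(z>0)&(np.abs(L[...,1])<.13)&(np.abs(L[...,2])<.1)&(L[...,0]<.04)&(L[...,0]>-.2)
print(ok.sum()); 
for a in np.arange(-.15,.04,.01):
    k=ok&(L[...,0]>=a)&(L[...,0]<a+.01)
    if k.sum(): print(round(a,2),k.sum(),"y",np.percentile(L[k][:,1],[2,50,98]).round(3),"z",np.percentile(L[k][:,2],[2,50,98]).round(3))
q=project(c,p)[0]; print(q)
x0,y0=[int(max(0,t)) for t in q-[60,80]]; im=cv2.resize(c["image"][y0:y0+120,x0:x0+130],None,fx=5,fy=4.5,interpolation=cv2.INTER_CUBIC)
for P,col in((p,(0,0,255)),(p+[0,0,.064],(0,255,255)),(p+Rm[:,1]*.044,(0,255,0)),(p-Rm[:,1]*.044,(255,255,0))):
    r=(project(c,P)[0]-[x0,y0]+.5)*[5,4.5]; cv2.drawMarker(im,tuple(map(int,r)),col,cv2.MARKER_CROSS,20,2)
cv2.imwrite("pics/grip.png",im)
E
```

```text
[0.39964652 0.54382578 0.20722951] [[-0.0, 0.592, 0.806], [-0.0, 0.806, -0.592], [-1.0, -0.0, -0.0]]
3745
-0.15 207 y [-0.068 -0.039  0.016] z [-0.023  0.013  0.021]
-0.14 963 y [-0.094 -0.061  0.088] z [-0.031  0.01   0.032]
-0.13 262 y [-0.093 -0.09   0.085] z [-0.034  0.015  0.033]
-0.12 368 y [-0.087 -0.025  0.079] z [-0.031  0.023  0.033]
-0.11 291 y [-0.087 -0.084  0.08 ] z [-0.033  0.016  0.033]
-0.1 77 y [-0.086 -0.084  0.078] z [-0.031 -0.002  0.032]
-0.09 35 y [-0.063  0.052  0.061] z [-0.012 -0.003  0.009]
-0.08 91 y [-0.062 -0.059  0.058] z [-0.011  0.003  0.01 ]
-0.07 94 y [-0.061 -0.054  0.058] z [-0.01   0.002  0.009]
-0.06 101 y [-0.06   0.041  0.056] z [-0.011  0.002  0.009]
-0.05 95 y [-0.059 -0.045  0.055] z [-0.011  0.003  0.009]
-0.04 72 y [-0.058  0.043  0.053] z [-0.01   0.002  0.009]
[169.91112024 160.45455105]
```

View pics/grip.png

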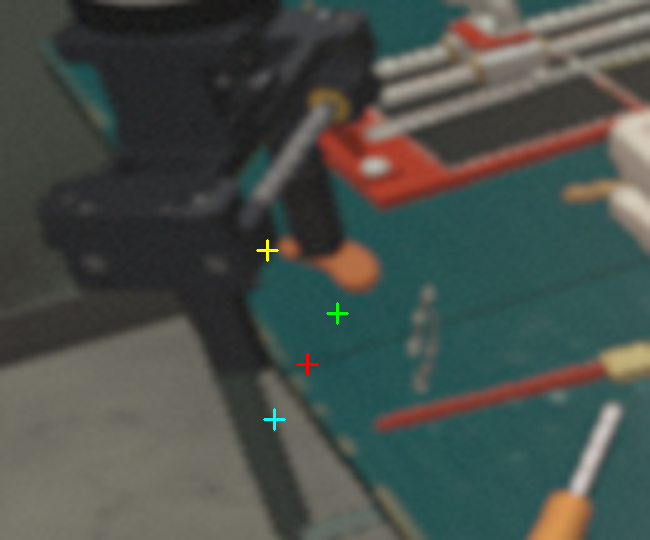

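The picture shows the real fingertips well above the red cross. In the depth data they end about 33 mm short of the reported TCP, measured along the tool. The jaws therefore closed in the air above the wing and nothing was touched. I'll correct by that offset, descend watching the force, and check that the jaws stop at the 10 mm wing.

```bash
cat >> h.py <<'E'
TZ=-.033  # real tip height = reported z - TZ
def step_until(m,u,dist,st,sgn_axis,sgn,lim,rate=.04,log=True):
    t=m.state()["tool_pos"].copy(); n=0
    while n<dist-1e-6:
        t=t+u*st; m.move_linear(t,rate=rate); n+=st
        F=rep(m,"s") if log else None
        if sgn*F[sgn_axis]>lim: return True
    return False
E
python3 - <<'E'
from h import *
from cell import manip as m,cams
m.move_pose([.571,.267,.16],rot(.69)); m.set_gripper(.05)
m.move_linear([.571,.267,.100+TZ],rate=.12); rep(m,"above")
hit=step_until(m,np.array([0,0,-1.]),.011,.002,2,1,3.5)
print("hit",hit)
m.set_gripper(0,force=15); rep(m,"grip"); print(m.state()["clock"])
E
```

```text
above t 19.5 box xyz mm [-20.1  14.   67.8] F [ 0.7  0.6 -0.2] jaw-yaw 0.812 w 49.9
s t 19.8 box xyz mm [-19.5  14.3  66.7] F [-0.3 -0.9 -0.5] jaw-yaw 0.812 w 50.5
s t 20.0 box xyz mm [-20.2  13.9  63.7] F [ 0.7 -0.1  0.9] jaw-yaw 0.812 w 49.8
s t 20.3 box xyz mm [-20.3  13.9  61.5] F [ 0.2 -0.8  0.5] jaw-yaw 0.812 w 50.1
s t 20.5 box xyz mm [-20.2  13.9  59.6] F [ 0.5 -0.   0.4] jaw-yaw 0.812 w 50.1
s t 20.8 box xyz mm [-20.2  13.9  57.6] F [-0.7  1.   0.3] jaw-yaw 0.812 w 49.9
s t 21.0 box xyz mm [-20.3  13.9  55.6] F [-0.1 -0.1  0. ] jaw-yaw 0.812 w 50.0
hit False
grip t 21.7 box xyz mm [-20.2  13.9  55.8] F [-1.3 -0.2  0.7] jaw-yaw 0.812 w 10.2
21.6917
```

```bash
python3 - <<'E'
from h import *
from cell import manip as m,cams
p=m.state()["tool_pos"]; m.move_linear(p+UX*.016-UY*.009,rate=.05); rep(m,"mid")
print(step_until(m,UX,.010,.0015,0,-1,4))
print(step_until(m,-UY,.011,.0015,1,1,4))
rep(m,"end")
E
```

```text
mid t 22.2 box xyz mm [-3.   4.4 55.9] F [ 1.8 -0.1 -0.5] jaw-yaw 0.811 w 9.8
s t 22.5 box xyz mm [-1.2  4.2 55.9] F [ 0.4 -1.   0.3] jaw-yaw 0.812 w 9.8
s t 22.7 box xyz mm [-0.7  4.2 55.8] F [-2.9 -2.3  2.2] jaw-yaw 0.812 w 9.5
s t 23.0 box xyz mm [-0.6  4.  55.5] F [-6.5 -2.1  4.5] jaw-yaw 0.812 w 9.9
True
s t 23.2 box xyz mm [-0.6  3.  55.8] F [-2.4  1.3  2.6] jaw-yaw 0.812 w 10.0
s t 23.5 box xyz mm [-0.5  1.5 55.7] F [-2.8  2.4  3.2] jaw-yaw 0.812 w 10.1
s t 23.7 box xyz mm [-0.5 -0.3 55.7] F [-2.1  3.1  3. ] jaw-yaw 0.812 w 10.1
s t 24.0 box xyz mm [-0.5 -1.5 55.7] F [-2.4  4.1  2.4] jaw-yaw 0.812 w 9.9
True
end t 24.0 box xyz mm [-0.5 -1.5 55.7] F [-2.4  4.1  2.4] jaw-yaw 0.812 w 9.9
```

```bash
python3 - <<'E'
from h import *
from cell import manip as m,cams
print(step_until(m,-UY,.003,.0015,1,1,8))
c=cams.capture("scene"); np.savez("pics/s3.npz",**c); cv2.imwrite("pics/s3.png",cv2.resize(c["image"][190:320,240:400],None,fx=4.6,fy=4.5,interpolation=cv2.INTER_CUBIC))
E
```

```text
s t 24.2 box xyz mm [-0.5 -1.6 55.7] F [-3.3  6.9  1.3] jaw-yaw 0.812 w 9.7
s t 24.5 box xyz mm [-0.4 -1.6 55.8] F [-2.8 12.1 -0.7] jaw-yaw 0.811 w 9.8
True
```

View pics/s3.png

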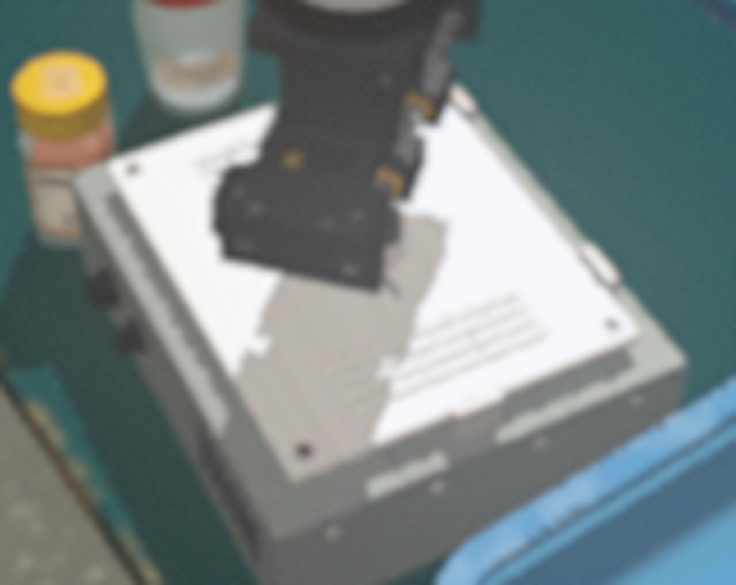

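```bash
python3 - <<'E'
from h import *
from cell import manip as m,cams
p=m.state()["tool_pos"]+UX*.0003-UY*.0003; p[2]=.0558
for th in(.4,.14,YAW):
    m.move_linear(p,rate=.15,rot=rot(th)); rep(m,"turn")
m.dwell(.3); rep(m)
print(step_until(m,UX,.004,.001,0,-1,5)); print(step_until(m,-UY,.005,.001,1,1,5))
E
```

```text
turn t 24.9 box xyz mm [-0.3 -1.5 55.7] F [-2.5  4.7  1.9] jaw-yaw 0.524 w 9.9
turn t 25.4 box xyz mm [-0.1 -1.4 55.7] F [-1.8  5.5  2.5] jaw-yaw 0.264 w 9.9
turn t 25.8 box xyz mm [ 0.1 -1.3 55.7] F [-1.2  5.6  1.3] jaw-yaw 0.002 w 9.8
 t 26.1 box xyz mm [ 0.1 -1.3 55.7] F [-1.9  5.2  1.7] jaw-yaw 0.002 w 9.6
s t 26.3 box xyz mm [ 0.1 -1.3 55.5] F [-5.6  4.2  3.4] jaw-yaw 0.002 w 9.7
True
s t 26.6 box xyz mm [ 0.1 -1.3 55.7] F [-1.8  5.9  1.7] jaw-yaw 0.002 w 9.5
True
```

```bash
python3 - <<'E'
from h import *
from cell import manip as m,cams
m.set_gripper(0,force=35); rep(m,"grip")
print(step_until(m,np.array([0,0,-1.]),.012,.001,2,1,15))
m.dwell(.5); rep(m,"hold")
E
```

```text
grip t 26.8 box xyz mm [ 0.2 -1.3 55.7] F [-2.4  6.3  1.7] jaw-yaw 0.002 w 9.8
s t 27.0 box xyz mm [ 0.1 -1.3 54.9] F [-3.9  3.8  4.4] jaw-yaw 0.001 w 9.6
s t 27.3 box xyz mm [ 0.1 -1.2 54.1] F [-4.2  4.1  4.9] jaw-yaw 0.001 w 9.5
s t 27.5 box xyz mm [ 0.1 -1.2 53.3] F [-5.1  3.3  6. ] jaw-yaw 0.001 w 9.2
s t 27.8 box xyz mm [ 0.1 -1.2 52.4] F [-5.5  3.4  7.3] jaw-yaw 0.001 w 10.0
s t 28.0 box xyz mm [ 0.1 -1.2 51.5] F [-5.2  2.7  7. ] jaw-yaw 0.001 w 9.6
s t 28.3 box xyz mm [ 0.1 -1.2 50.7] F [-5.4  2.4  8.3] jaw-yaw 0.001 w 9.7
s t 28.5 box xyz mm [ 0.1 -1.2 49.8] F [-5.8  2.8  9.4] jaw-yaw 0.001 w 9.5
s t 28.8 box xyz mm [ 0.1 -1.2 48.9] F [-6.4  3.5  8.6] jaw-yaw 0.001 w 9.8
s t 29.0 box xyz mm [ 0.2 -1.2 48.2] F [-7.1  2.8 10.3] jaw-yaw 0.001 w 9.7
s t 29.3 box xyz mm [ 0.2 -1.3 47.9] F [-8.6  0.9 14.2] jaw-yaw 0.001 w 9.7
s t 29.5 box xyz mm [ 0.2 -1.2 47.9] F [-9.6  0.1 19.2] jaw-yaw 0.001 w 9.5
True
hold t 30.0 box xyz mm [ 0.2 -1.2 47.9] F [-9.4 -0.  18.2] jaw-yaw 0.001 w 9.6
```

```bash
python3 - <<'E'
from h import *
from cell import manip as m,cams
c=cams.capture("scene"); z=c["z_map"]; v,u=np.mgrid[:400,:640]
W=(np.stack([u,v,np.ones_like(u)],-1)@np.linalg.inv(c["intrinsics"]).T*z[...,None])@R.from_rotvec(c["orientation"]).as_matrix().T+c["position"]
b=np.stack([(W-C)@UX,(W-C)@UY,W[...,2]],-1)
def med(x,y,r=.012):
    k=(abs(b[...,0]-x)<r)&(abs(b[...,1]-y)<r)&(b[...,2]<.1)&(z>0); return k.sum(),round(float(np.median(b[k][:,2]))*1e3,1)
for x in(-65,0,60):
    for y in(-85,-60,60,85): print(x,y,med(x/1e3,y/1e3),end="; ")
print("frame left",med(-.093,0,.005),"far-right corner",med(.093,-.1,.005))
cv2.imwrite("pics/s4.png",cv2.resize(c["image"][190:320,240:400],None,fx=4.6,fy=4.5,interpolation=cv2.INTER_CUBIC))
rep(m)
E
```

```text
-65 -85 (np.int64(122), 76.4); -65 -60 (np.int64(116), 76.5); -65 60 (np.int64(65), 74.5); -65 85 (np.int64(86), -735.3); 0 -85 (np.int64(118), 76.7); 0 -60 (np.int64(101), 77.2); 0 60 (np.int64(3), 77.9); 0 85 (np.int64(2), 77.1); 60 -85 (np.int64(110), 76.4); 60 -60 (np.int64(100), 76.2); 60 60 (np.int64(0), nan); 60 85 (np.int64(0), nan); frame left (np.int64(18), 70.2) far-right corner (np.int64(17), 70.6)
 t 30.1 box xyz mm [ 0.2 -1.2 47.9] F [-10.1   0.7  18.9] jaw-yaw 0.001 w 9.7
  return _methods._mean(a, axis=axis, dtype=dtype,
  ret = ret.dtype.type(ret / rcount)
```

View pics/s4.png

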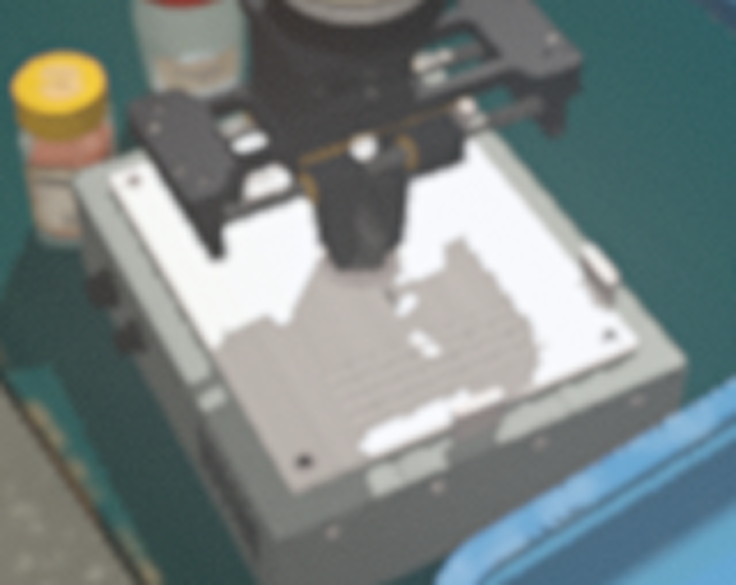

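The picture shows the cover flat on the frame, touching the side lug near (480,405) and the far lug near (600,265), with the wing held in the jaws. The jars have not moved. Handing in.

```bash
python3 -c "
from cell import order; print(order.close_job())"
```

```text
the job is handed in; nothing more can be done
None
```

The job is handed in at about 30 s on the robot clock. The cover is home against the lugs, the fastener is turned in line, and the arm is still pressing the cover down flat.

**What I did:** I gripped the wing and slid the cover onto the far lugs, then onto the side lug. I turned the wing clockwise by about 0.81 rad and pressed the cover down 7.8 mm until it stopped firmly. I ended holding the wing with a 35 N grip.

**Last checks:**
- **Pressed down:** the push is about 18–19 N. The cover top measures 76.2–77.2 mm wherever the camera had a good view (nominal 76), and the frame 70.2–70.6 mm.
- **Not measured:** the gripper hid the far-left part of the cover, and one patch there gave a stray reading off the floor. One left-side patch read 74.5 mm.
- **Home:** both lug contacts showed as firm stops in the force readings, and the side lug and one far lug could be seen touching in the last picture.
- **In line:** I judged this from the jaw angle, which is within 0.002 rad of the box yaw I measured; that yaw is good to about 0.004 rad. The jaws closed flush on the wing at 9.7 mm. I did not look at the slot against the index lines after turning, because the gripper hid them.

**What disagreed:** the reported TCP lies about 33 mm beyond the real fingertips. My first grasp therefore closed in the air above the wing, touching nothing, and cost about 16 s. I corrected for the offset using the depth camera and went on.

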